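# Lock the check cell in the light meter

### The arm

A 7-joint arm with a two-finger parallel gripper is mounted at the origin on a cart in front of the work surface, level with it; the furniture and walls round the work are solid. World frame = base frame: x ahead of the robot, y to its left, z up, the work surface at z = 0. Lengths are in mm, angles in degrees, forces in N, time in s.
With the tool pointing down it reaches from about 425 to 975 mm from the base axis. Payload 16.7 kg.
Tool frame: the origin (TCP) lies where the fingers leave the gripper's body, on its centre line; the fingertips stand finger_overhang ahead of it and the grasp point (between the pads) lies 54 mm ahead of it (finger_overhang is the distance from the TCP to the fingertips, in mm); z points along the fingers, y is the line along which they close (so a half turn about z gives the same grasp; the last joint's range is limited). The gripper opens to 85 mm and grips with 20 to 120 N. Pads are 22 mm wide; open, the fingers measure 114 mm over their backs; the gripper's body (76 mm by 85 mm) begins 54 mm behind the grasp point. The pads swing forward as they close: fully open they stand 13 mm farther back than shut.
Start: joints at [-75.659, 24.414, 4.234, 92.017, -1.954, 63.644, -3.845], TCP at [262.738, 621.731, 303.902] pointing down, gripper open.
Joint ranges: [-163.25, 163.25], [-28.42, 122.38], [-70.27, 78.77], [12.13, 141.07], [-58.53, 238.53], [9.26, 117.41], [-156.51, 156.51]. Speed limits (degrees/s): [108.29, 108.29, 136.94, 136.94, 172.46, 172.46, 172.46].

### API

Orientations are given as a 3x3 rotation matrix whose columns are the frame's x, y, z axes.
In Python, from workcell import * gives the robot as it stands. The module is installed in compiled form; this text tells all that it offers.
- The arm moves only by the tool jog_arm, never from a script. Its argument "commands" is a list of rows, each an object of numbers: "fingers": the closure, from 0 (fully open) to 1 (shut); "x", "y", "z": the shift along the tool's x, y, z in mm; "turn": the turn about the tool's z in degrees. A call has 1 to 10 rows; each row is the pose to reach, as a shift and turn from the pose commanded when the call began, along the tool's axes at that moment; what a row does not reach only later rows make up. A row lasts 1/8 s, in which the tool goes at most 62.5 mm and 10.7 degrees, less where a joint would pass 70% of its speed; a pose out of reach is approached as far as the arm can. A call with a gripper value outside its range is refused whole. The fingers move at their own pace and stop on an object; the grip force is fixed at half the most. Time passes only in rows, so rows that repeat a pose let the fingers close. It gives the time, the measured TCP pose, the force, the opening and the grip force at its end, in the units of the state.
- observe(): the state, without advancing time (a new reading comes with each control period).
- snapshot(name): name is "scene" or "top" or "wrist"; returns a dict with "pixels" (384x512x3 uint8, red, green, blue), "intrinsics" (3x3 intrinsics, pixels), "position" and "rotation" of the camera in the world. Camera axes: x right, y down, z forward; pixel columns grow to the right and rows downward; lengths in mm; the calibration is good to about 2 mm. A picture is of the moment at which its call begins. There is no depth.
- finish_job(): hands the job in; it is judged then, once.
The state is a dict: "t": time; "qpos": joint angles; "joint_velocities": joint speeds; "effort": joint torques, N m; "ee_pos": TCP position; "ee_rot": TCP orientation; "ft_force": force on the tool from outside, world axes, zero at the start; "torque": the same for the moment, N m; "gripper_width": opening from 0.0 (shut) to 1.0 (fully open); "grasp_force": force on a finger pad.
Only numpy, scipy, OpenCV 4.12 (cv2) and the standard library are available. Lean on these libraries where they do the work, as an engineer would, in place of code of your own. Each camera call takes 0.05 s, during which the arm holds its last target. There are 200 camera calls.

### The job

The light meter has to be checked with its sealed clear cell. Take the clear cell (blue grip) out of the rack by its grip, set it into the meter's socket so that its two lugs drop into the slots of the brass shutter drum (the drum stays wherever it was left, so feel for them), press it gently down against the spring and turn it clockwise to the stop, then let it rise and lock with its clear faces square across the light path. It is glass: never push or twist it in the socket with more than 40 N, and leave the amber cell where it is in the rack.

Things in the scene. Friction and masses are not known exactly. Their poses are not given: they have to be found in the camera images.
- clear_cell_mid (a point): clear check cell, 78 mm tall, 0.1 kg: clear glass block 20 x 20 x 38 mm, above it a black cap 36 mm across and 12 mm thick, on top a blue grip bar 14 (cell x) x 32 (cell y) x 28 mm tall. Point on its axis where glass and cap meet: 38 mm above the foot, 26 mm below the grip's middle. z up; clear faces at +y and -y, frosted ones at +x and -x. Same after a half turn
- clear_cell_lug (a point): outer end of one of the clear cell's two lugs (the other is opposite): they stick out of the cap at the cell's +x and -x to 23 mm from its axis, each 24 degrees (8 to 9 mm) wide and 5 mm thick, undersides level with the cap's underside (the point clear_cell_mid). The lower edge of the cap and the lug ends are bevelled by 1.5 mm, the lug sides hardly. Point at half the lug's thickness
- amber_cell_mid (a point): the amber cell, a bystander: same shape and sizes as the clear cell, but amber glass and an orange grip; it stands in the other place of the rack. Point as on the clear cell
- rack: white two-place rack, 64 (x) x 150 (y) x 46 mm, does not move; origin under its centre. The cells hang in square 24 mm holes at y = +36 and y = -36 mm, caps resting on its top, cell axes along the rack's within some 6 degrees (or half a turn on). Which cell is in which hole changes. Lift a cell 45 mm straight up to clear the rack, 85 mm to pass over the other cell
- meter: light meter, fixed: base 92 (x) x 236 (y) mm; in its middle a black round turret, 68 mm across, 62 mm tall: the bayonet socket. Finned black lamp tube at +y, blue detector tube at -y (tops 55 mm high), grey readout box at x = +62 to +128 mm (52 mm high). Origin on the table under the socket's axis; the light path runs along y, 37 mm up
- socket_mouth (a point): centre of the socket's mouth on the turret's top; axes as the meter's. Bore 38.6 mm across in a fixed lip 4 mm thick. Depth of clear_cell_mid below this point: 4.5 mm = lugs lie on the drum, not in its slots; 7 = locked; 9 = lugs just clear the lip's underside and can turn below it; 10 = lugs hard on the drum's rigid floor. Bore wall round the lugs: radius 24.5 mm
- load_dot (a point): white dot, 29 mm from the socket's axis, 60 degrees counter-clockwise (from above) of the meter's +x: middle of one of two gaps in the lip, each 82 degrees wide (the other is opposite). Through a gap one sees the brass drum. The drum's two slots (opposite, 29 degrees wide: 2.5 degrees of play each way) stand anywhere within 25 degrees of the dots; their angle is not measured
- lock_bar (a point): white bar where a lug is locked, 29 mm from the socket's axis at the meter's +x (another at -x). Pushed down, lugs and drum turn clockwise together (35 to 85 degrees, about 0.15 N m) under the lip to a hard stop about 1 degree past the bar. A notch in the lip's underside, 2 mm deep, 3 degrees of play each way, takes the risen lugs: cell x and y along the meter's
- spring_seat (a point): top of the spring plunger at rest, on the socket's axis, 44 mm below the mouth. The cell's foot meets it when clear_cell_mid is 6 mm below the mouth, the lugs having dropped 1.5 mm into the drum's slots. It pushes up with 2 N, then 1.8 N more per mm: 3.8 N when locked, 7.4 N when the lugs clear the lip, 9.2 N at the drum's floor. Friction (0.12 N m) holds the drum against a light (3 N) touch
Mind the look-alikes: they are no part of the job. Leave any green or purple look-alike of the part that bears clear_cell_mid alone.

How it is judged:
By the outcome, as a careful person would: the job done as asked, in the order asked, and still so for the second after the job is handed in, with the robot touching nothing.
It also fails if it takes over 72 s, if anything falls off the work surface, if the arm or the gripper's body presses on something with over 40 N, if the wrist force passes 120 N, or if a joint passes its speed limit or range.

## Working session

There is one attempt and no reset: what is moved stays moved. The work goes in short steps, Python scripts to look and compute and a tool call to move; the robot and the scene stay as the last step left them, time stands still between calls to the robot, and variables do not carry over. Pictures are saved under pics/ and viewed, at most 10 in all, crops included, and the job is handed in when it is done.

Besides the shell and the picture viewer there is one more tool, called after "Request:" as name(argument=value, ...) on one line, values as JSON. jog_arm: Moves the arm, as the interface text tells. Its arguments: {"type":"object","properties":{"commands":{"type":"array"}},"required":["commands"]}

```bash
mkdir -p pics
cat > h.py <<'E'
from workcell import *
import numpy as np, cv2, json
def snap(n,f):
    s=snapshot(n); cv2.imwrite('pics/'+f+'.png',s['pixels'][:,:,::-1]); np.savez('pics/'+f+'.npz',**s); return s
def px2w(s,u,v,z):
    d=s['rotation']@np.linalg.solve(s['intrinsics'],[u,v,1.0]); p=s['position']
    return p+d*(z-p[2])/d[2]
def w2px(s,P):
    c=s['rotation'].T@(np.array(P)-s['position']); q=s['intrinsics']@c; return q[:2]/q[2]
E
python3 - <<'E'
from h import *
a=snap('scene','s0');b=snap('top','t0')
for s in(a,b): print(s['intrinsics'].tolist(),s['position'],s['rotation'].tolist())
o=observe();print(o)
cv2.imwrite('pics/both.png',cv2.resize(b['pixels'][:,:,::-1],(800,600),interpolation=cv2.INTER_CUBIC))
E
```

```text
[[390.53074142797544, 0.0, 252.35570367049516], [0.0, 390.53074142797544, 189.97723361446103], [0.0, 0.0, 1.0]] [  -9.11790953 -421.30735525  652.19252336] [[0.6238264247937617, -0.5284875306725682, 0.575796423792858], [-0.7815464712847472, -0.426597448855062, 0.4551919703297855], [0.005070005068332275, -0.7339724426393434, -0.6791603260605281]]
[[386.66849364511063, 0.0, 258.9234570550684], [0.0, 386.66849364511063, 186.02612628394758], [0.0, 0.0, 1.0]] [ 256.73414919  -16.23398641 1042.91474342] [[-0.07327501323778991, -0.9755981485476524, 0.2069759043594069], [-0.9973117663621044, 0.07165583089334816, -0.015319352945968156], [0.00011450196925908282, -0.2075420305609843, -0.978226094744933]]
{'t': 0.1, 'qpos': array([-75.65686183,  24.44483555,   4.23122563,  92.04952495,
        -1.95328161,  63.643994  ,  -3.84469735]), 'joint_velocities': array([ 0.04563877, -0.01383869,  0.04669109, -0.11424624, -0.02265699,
       -0.06174199,  0.00527445]), 'effort': array([ 6.93878173e-03, -9.51525807e+01,  3.77170131e+00, -4.64405823e+01,
        1.97724206e-02,  6.58256351e-03, -3.82891517e-05]), 'ee_pos': array([262.65885534, 621.47829089, 303.2874767 ]), 'ee_rot': array([[-9.21114639e-01,  3.89291259e-01, -3.69914393e-04],
       [ 3.89291425e-01,  9.21113993e-01, -1.09492496e-03],
       [-8.55113918e-05, -1.15255591e-03, -9.99999332e-01]]), 'ft_force': array([-0.44526604,  0.42952095, -0.79778819]), 'torque': array([ 0.02186472, -0.00197808, -0.01797241]), 'grasp_force': 0.0, 'gripper_width': 0.9995908470804714}
```

View pics/both.png

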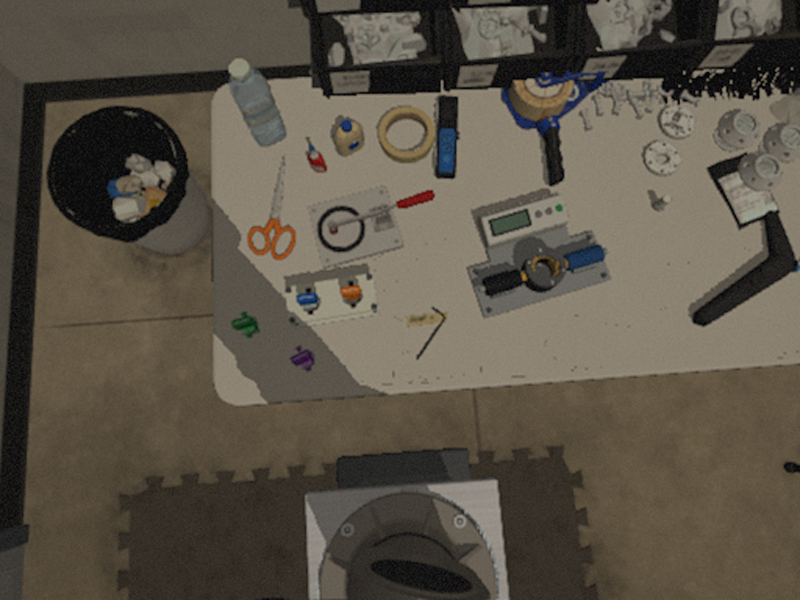

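View pics/s0.png

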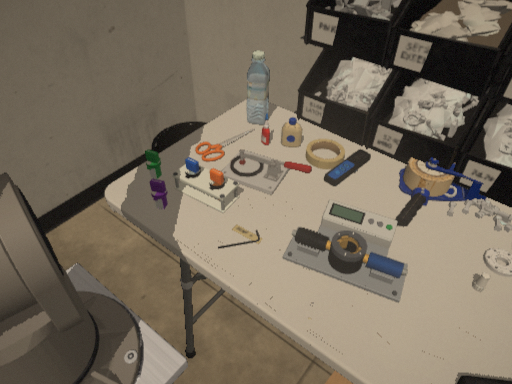

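The top view (800 px wide) shows four candidates. The blue-grip cell at (308,299) and the orange-grip amber cell at (350,293) are in the white rack. The green (245,324) and purple (303,358) look-alikes stand on the table. The blue one in the rack fits the description. The meter's socket is at (543,268), with the readout box towards +x. Next I'll compute positions and confirm in an enlarged crop.

Run:
```python
from h import *
b=np.load('pics/t0.npz');k=1.5625
for n,u,v,z in [('grip',308,299,86),('amber',350,293,86),('mouth',543,268,62),('lampEnd',487,284,45),('detEnd',605,256,45),('rackL',289,300,46),('rackR',376,290,46),('base BL',485,316,5),('base BR',610,277,5)]:
    print(n,px2w(b,u/k,v/k,z).round(1))
c=b['pixels'][165:215,175:245,::-1]; d=b['pixels'][120:205,295:395,::-1]
c=cv2.resize(c,(560,400),interpolation=cv2.INTER_CUBIC)
d=cv2.resize(d,(471,400),interpolation=cv2.INTER_CUBIC)
cv2.imwrite('pics/c0.png',c)
cv2.imwrite('pics/c1.png',cv2.resize(np.hstack([c,d]),(800,310)))
w=snap('wrist','w0');o=observe();R=o['ee_rot'];print(R.T@(w['position']-o['ee_pos']),(R.T@w['rotation']).round(3).tolist(),w['intrinsics'].tolist())
```

```text
grip [456.9 125.3  86. ]
amber [461.8  57.1  86. ]
mouth [ 486.  -265.4   62. ]
lampEnd [ 469.2 -171.8   45. ]
detEnd [ 503.2 -378.    45. ]
rackL [465.9 163.1  46. ]
rackR [472.3  16.1  46. ]
base BL [ 421.1 -168.8    5. ]
base BR [ 474.4 -395.8    5. ]
[ 73.2668596   -0.3424096  -71.32632218] [[0.0, -0.958, -0.287], [1.0, 0.0, 0.0], [-0.0, -0.287, 0.958]] [[311.2178671417219, 0.0, 254.82646222845923], [0.0, 311.2178671417219, 188.26108731640403], [0.0, 0.0, 1.0]]
```

View pics/c1.png

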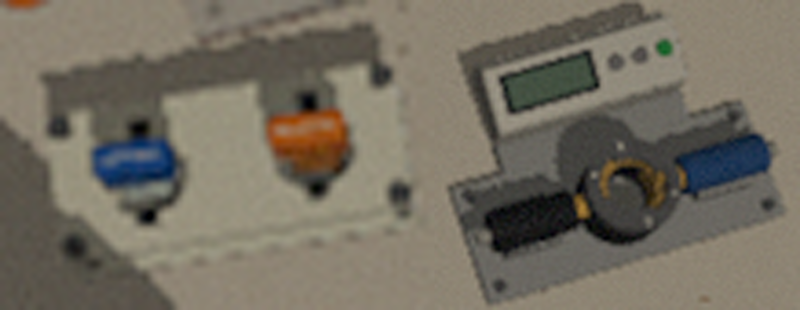

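The crop confirms the blue-grip clear cell in the rack's +y hole, with black lugs at ±x and the grip bar along y. The orange cell is in the -y hole. Next I'll work out the move to a viewpoint above it.

```bash
cat >> h.py <<'E'
def go(x,y,z,ty):
    "shift/turn in tool axes from measured pose to TCP (x,y,z), tool y at world angle ty"
    o=observe();R=o['ee_rot'];d=R.T@(np.array([x,y,z])-o['ee_pos'])
    cur=np.degrees(np.arctan2(R[1,1],R[0,1])); t=(cur-ty+180)%360-180
    print('t',round(o['t'],2),'pos',o['ee_pos'].round(2),'ty',round(cur,2),'tilt',R[:2,2].round(4),'q',o['qpos'].round(0),'F',o['ft_force'].round(1),'T',o['torque'].round(2))
    print('shift',d.round(2),'turn',round(t,2))
E
python3 -c "
from h import *
go(457,125,250,3)"
```

```text
t 0.15 pos [262.66 621.53 303.37] ty 67.09 tilt [-0.0003 -0.001 ] q [-76.  24.   4.  92.  -2.  64.  -4.] F [ 0.3 -0.1  0.3] T [ 0.01  0.03 -0.05]
shift [-372.3  -381.65   53.78] turn 64.09
```

Request:
jog_arm(commands=[{"x": -20,"y": -20,"z": 3,"turn": 3},{"x": -57,"y": -58,"z": 8,"turn": 10},{"x": -100,"y": -102,"z": 14,"turn": 17},{"x": -143,"y": -146,"z": 20,"turn": 25},{"x": -186,"y": -190,"z": 26,"turn": 32},{"x": -229,"y": -235,"z": 33,"turn": 40},{"x": -272,"y": -279,"z": 39,"turn": 47},{"x": -315,"y": -323,"z": 45,"turn": 54},{"x": -352,"y": -361,"z": 51,"turn": 61},{"x": -372,"y": -382,"z": 54,"turn": 64}])

```text
invalid input at $.commands[0]: expected keys fingers, x, y, z, turn
```

Request:
jog_arm(commands=[{"x": 0},{"x": 0},{"x": 0},{"x": 0}])

```text
invalid input at $.commands[0]: expected keys fingers, x, y, z, turn
```

Run:
```python
from h import *
w=snap('wrist','w1')
cv2.imwrite('pics/w1b.png',cv2.resize(w['pixels'][:,:,::-1],(800,600),interpolation=cv2.INTER_CUBIC))
go(457,125,250,3)
```

```text
t 0.2 pos [262.65 621.58 303.48] ty 67.09 tilt [-0.0003 -0.0008] q [-76.  24.   4.  92.  -2.  64.  -4.] F [ 0.8  0.3 -0.2] T [ 0.03 -0.    0.03]
shift [-372.31 -381.72   53.8 ] turn 64.09
```

View pics/w1b.png

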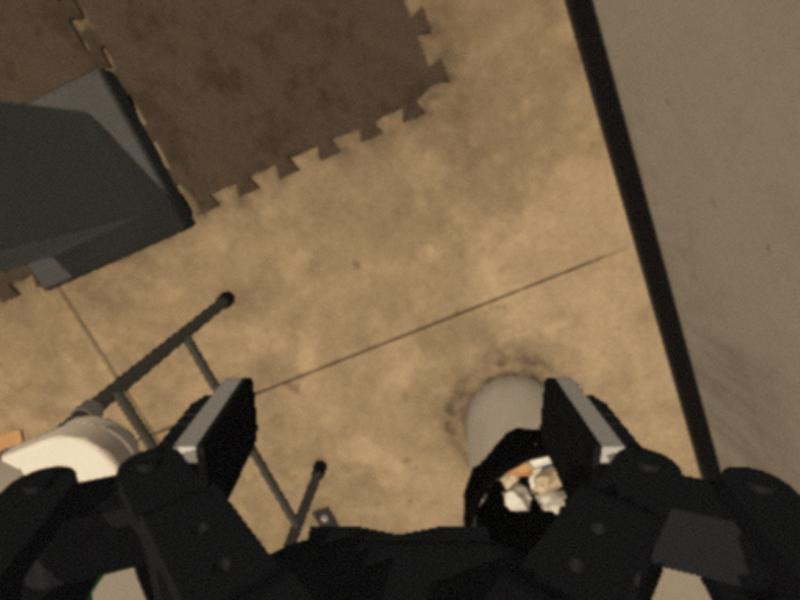

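The moves were refused because every row needs all five keys. The arm hasn't moved, so this picture only shows the floor between the open fingers.

Request:
jog_arm(commands=[{"fingers": 0,"x": -20,"y": -20,"z": 3,"turn": 3},{"fingers": 0,"x": -57,"y": -58,"z": 8,"turn": 10},{"fingers": 0,"x": -100,"y": -102,"z": 14,"turn": 17},{"fingers": 0,"x": -143,"y": -146,"z": 20,"turn": 25},{"fingers": 0,"x": -186,"y": -190,"z": 26,"turn": 32},{"fingers": 0,"x": -229,"y": -235,"z": 33,"turn": 40},{"fingers": 0,"x": -272,"y": -279,"z": 39,"turn": 47},{"fingers": 0,"x": -315,"y": -323,"z": 45,"turn": 54},{"fingers": 0,"x": -352,"y": -361,"z": 51,"turn": 61},{"fingers": 0,"x": -372,"y": -382,"z": 54,"turn": 64}])

```text
t: 1.45
ee_pos: [457.2, 122.4, 249.8]
ee_rot: [[-0.048, 0.999, 0.0], [0.999, 0.048, -0.0], [-0.0, 0.0, -1.0]]
ft_force: [-0.7, 0.3, 0.2]
gripper_width: 0.997
grasp_force: 0.0
```

Request:
jog_arm(commands=[{"fingers": 0,"x": 0,"y": 0,"z": 0,"turn": 0},{"fingers": 0,"x": 0,"y": 0,"z": 0,"turn": 0},{"fingers": 0,"x": 0,"y": 0,"z": 0,"turn": 0}])

```text
t: 1.82
ee_pos: [456.4, 126.0, 249.9]
ee_rot: [[-0.056, 0.998, -0.0], [0.998, 0.056, 0.0], [0.0, -0.0, -1.0]]
ft_force: [0.7, 0.4, 0.8]
gripper_width: 1.003
grasp_force: 0.0
```

Run:
```python
from h import *
go(457,125,250,3)
w=snap('wrist','w1')
cv2.imwrite('pics/w1b.png',cv2.resize(w['pixels'][:,:,::-1],(800,600),interpolation=cv2.INTER_CUBIC))
for P in ([457,125,86],[462,57,86]): print(w2px(w,P)*1.5625)
```

```text
t 1.82 pos [456.44 126.01 249.94] ty 3.2 tilt [-0.0001  0.0001] q [-49.  10.  28. 122.  -6.  50. -14.] F [0.7 0.4 0.8] T [ 0.01  0.05 -0.02]
shift [-1.04  0.51 -0.06] turn 0.2
[399.4873478  300.85342752]
[401.54829609 419.65383194]
```

View pics/w1b.png

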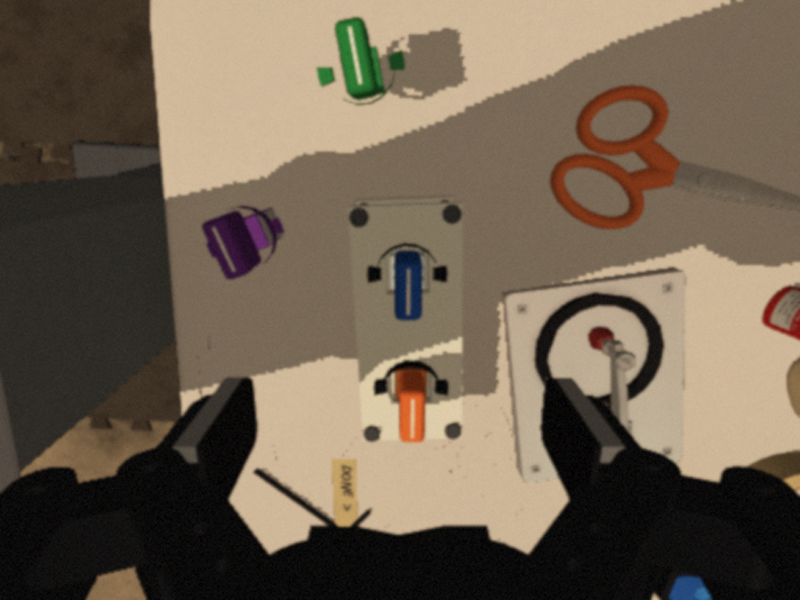

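The wrist view (800 px) shows the blue grip with its top stripe at (408,269)-(408,316) and lugs at (374,273) and (440,273). The orange cell is below it at (411,410). Green (357,60) and purple (240,243) stand outside the rack.

Run:
```python
from h import *
w=np.load('pics/w1.npz');k=1.5625
hsv=cv2.cvtColor(w['pixels'],cv2.COLOR_RGB2HSV)
m=cv2.inRange(hsv,(105,120,40),(125,255,255));m[230:]=0;m[:,:240]=0;m[:,290:]=0
ys,xs=np.nonzero(m);print('blue',xs.min()*k,xs.max()*k,ys.min()*k,ys.max()*k)
print('blob ang',cv2.minAreaRect(np.c_[xs,ys].astype(np.float32)))
for u,v,z in[(408,269,86),(408,316,86),(408,292.5,86),(374,273,48.5),(440,273,48.5),(407,273,48.5)]:print(px2w(w,u/k,v/k,z).round(1))
# lugs dark centroids
g=cv2.cvtColor(w['pixels'],cv2.COLOR_RGB2GRAY)
for x0,x1 in((232,246),(275,290)):
    r=g[166:184,x0:x1];Y,X=np.nonzero(r<45);c=((X.mean()+x0),(Y.mean()+166));print(len(X),np.array(c)*k,px2w(w,*c,48.5).round(1))
```

```text
blue 395.3125 420.3125 251.5625 317.1875
blob ang ((261.0, 182.0), (42.0, 16.0), 90.0)
[460.3 141.8  86. ]
[461.8 117.1  86. ]
[461.  129.7  86. ]
[442.1 129.3  48.5]
[480.2 131.4  48.5]
[461.1 130.3  48.5]
60 [373.30729167 273.28125   ] [441.7 129.1  48.5]
64 [440.01464844 273.2421875 ] [480.2 131.3  48.5]
```

Run:
```python
import workcell; print([n for n in dir(workcell) if not n.startswith('__')], getattr(workcell,'finger_overhang',None))
from h import *
go(461,130,129,3.2)
```

```text
['Unreachable', 'finger_overhang', 'finish_job', 'observe', 'snapshot'] 72.6
t 1.88 pos [456.46 125.94 249.93] ty 3.2 tilt [-0.0001  0.0001] q [-49.  10.  28. 122.  -6.  50. -14.] F [ 0.9 -0.1 -0.1] T [0.01 0.01 0.04]
shift [  3.79   4.77 120.93] turn -0.0
```

Request:
jog_arm(commands=[{"fingers": 0,"x": 2,"y": 2.5,"z": 20,"turn": 0},{"fingers": 0,"x": 4,"y": 5,"z": 55,"turn": 0},{"fingers": 0,"x": 4,"y": 5,"z": 90,"turn": 0},{"fingers": 0,"x": 4,"y": 5,"z": 110,"turn": 0},{"fingers": 0,"x": 4,"y": 5,"z": 116,"turn": 0},{"fingers": 0,"x": 4,"y": 5,"z": 116,"turn": 0},{"fingers": 0,"x": 4,"y": 5,"z": 116,"turn": 0}])

```text
t: 2.75
ee_pos: [461.9, 129.6, 134.7]
ee_rot: [[-0.054, 0.999, 0.001], [0.999, 0.054, 0.001], [0.001, 0.001, -1.0]]
ft_force: [-0.6, -0.1, 0.5]
gripper_width: 1.001
grasp_force: 0.0
```

Run:
```python
from h import *
go(461,130,134,3.2)
w=snap('wrist','w2')
cv2.imwrite('pics/w2b.png',cv2.resize(w['pixels'][:,:,::-1],(800,600),interpolation=cv2.INTER_CUBIC))
```

```text
t 2.75 pos [461.85 129.6  134.73] ty 3.1 tilt [0.0011 0.0007] q [-44.  22.  24. 126. -15.  35.  -5.] F [-0.6 -0.1  0.5] T [-0.04  0.03  0.03]
shift [ 0.44 -0.83  0.72] turn -0.1
```

View pics/w2b.png

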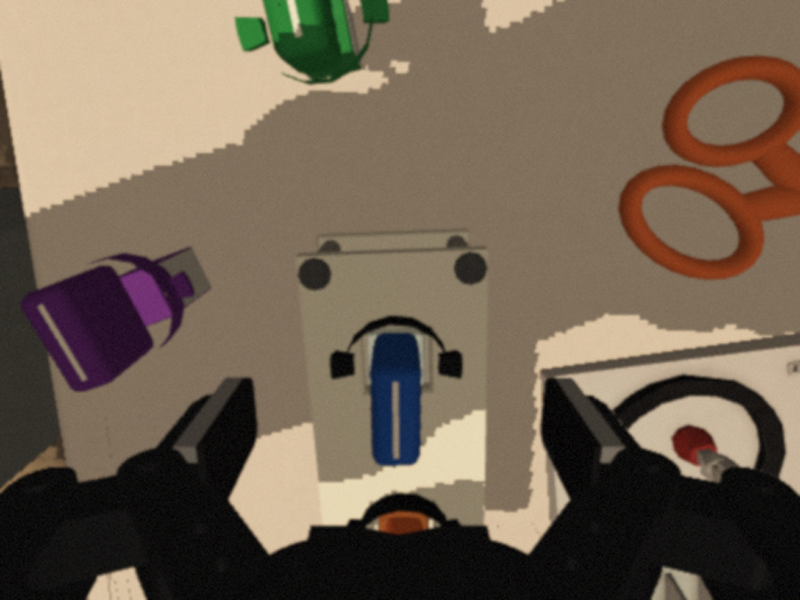

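The blue grip sits between the open fingers: stripe (396,381)-(396,459), lugs (341,364) and (450,364).

Run:
```python
from h import *
w=np.load('pics/w2.npz');k=1.5625
o=observe()
for u,v,z in[(396,420,86),(341,364,48.5),(450,364,48.5),(395.5,364,48.5)]:
    P=px2w(w,u/k,v/k,z);print(P.round(1),(o['ee_rot'].T@(P-o['ee_pos'])).round(1))
```

```text
[461.1 129.8  86. ] [ 0.2 -0.8 48.7]
[441.6 128.5  48.5] [ -0.1 -20.4  86.2]
[480.1 130.6  48.5] [-0.1 18.2 86.3]
[460.8 129.6  48.5] [-0.1 -1.1 86.2]
```

Request:
jog_arm(commands=[{"fingers": 1,"x": 0,"y": -1,"z": 0,"turn": 0},{"fingers": 1,"x": 0,"y": -1,"z": 0,"turn": 0},{"fingers": 1,"x": 0,"y": -1,"z": 0,"turn": 0},{"fingers": 1,"x": 0,"y": -1,"z": 0,"turn": 0},{"fingers": 1,"x": 0,"y": -1,"z": 0,"turn": 0},{"fingers": 1,"x": 0,"y": -1,"z": 0,"turn": 0},{"fingers": 1,"x": 0,"y": -1,"z": 0,"turn": 0},{"fingers": 1,"x": 0,"y": -1,"z": 0,"turn": 0}])

```text
t: 3.8
ee_pos: [460.5, 129.2, 134.1]
ee_rot: [[-0.054, 0.999, -0.0], [0.999, 0.054, 0.0], [0.0, -0.0, -1.0]]
ft_force: [-1.6, -1.3, 4.8]
gripper_width: 0.15
grasp_force: 58.5
```

Gripped with 58 N. I'll lift it 100 mm straight up.

Request:
jog_arm(commands=[{"fingers": 1,"x": 0,"y": 0,"z": -4,"turn": 0},{"fingers": 1,"x": 0,"y": 0,"z": -15,"turn": 0},{"fingers": 1,"x": 0,"y": 0,"z": -40,"turn": 0},{"fingers": 1,"x": 0,"y": 0,"z": -70,"turn": 0},{"fingers": 1,"x": 0,"y": 0,"z": -100,"turn": 0},{"fingers": 1,"x": 0,"y": 0,"z": -120,"turn": 0},{"fingers": 1,"x": 0,"y": 0,"z": -120,"turn": 0}])

```text
t: 4.68
ee_pos: [461.0, 129.5, 255.6]
ee_rot: [[-0.054, 0.999, 0.003], [0.999, 0.054, 0.002], [0.002, 0.003, -1.0]]
ft_force: [0.0, 0.5, -1.0]
gripper_width: 0.15
grasp_force: 58.6
```

Run:
```python
from h import *
go(571,-294,310,71)
```

```text
t 4.67 pos [461.03 129.45 255.62] ty 3.09 tilt [0.0025 0.0019] q [-50.  10.  29. 121.  -6.  51. -14.] F [ 0.   0.5 -1. ] T [ 0.04  0.02 -0.01]
shift [-428.67   87.13  -54.91] turn -67.91
```

Request:
jog_arm(commands=[{"fingers": 1,"x": -20,"y": 4,"z": -3,"turn": -3},{"fingers": 1,"x": -65,"y": 13,"z": -8,"turn": -10},{"fingers": 1,"x": -115,"y": 23,"z": -15,"turn": -18},{"fingers": 1,"x": -165,"y": 33,"z": -21,"turn": -26},{"fingers": 1,"x": -215,"y": 43,"z": -28,"turn": -34},{"fingers": 1,"x": -265,"y": 53,"z": -35,"turn": -42},{"fingers": 1,"x": -315,"y": 63,"z": -41,"turn": -50},{"fingers": 1,"x": -365,"y": 73,"z": -48,"turn": -58},{"fingers": 1,"x": -408,"y": 83,"z": -53,"turn": -65},{"fingers": 1,"x": -429,"y": 87,"z": -55,"turn": -68}])

```text
t: 5.92
ee_pos: [570.1, -297.1, 308.1]
ee_rot: [[-0.946, 0.324, -0.001], [0.324, 0.946, -0.001], [0.001, -0.001, -1.0]]
ft_force: [1.3, 0.1, -0.6]
gripper_width: 0.15
grasp_force: 58.6
```

Request:
jog_arm(commands=[{"fingers": 1,"x": 0,"y": 0,"z": 0,"turn": 0},{"fingers": 1,"x": 0,"y": 0,"z": 0,"turn": 0},{"fingers": 1,"x": 0,"y": 0,"z": 0,"turn": 0}])

```text
t: 6.3
ee_pos: [570.5, -293.3, 308.6]
ee_rot: [[-0.946, 0.323, -0.0], [0.323, 0.946, 0.001], [0.001, 0.0, -1.0]]
ft_force: [0.0, -0.9, -0.9]
gripper_width: 0.151
grasp_force: 58.6
```

Run:
```python
from h import *
go(571,-294,310,71)
w=snap('wrist','w3')
u,v=w2px(w,[486,-265,62]);print(u,v)
x0,y0=int(min(max(u-100,0),312)),int(min(max(v-75,0),234));print(x0,y0)
cv2.imwrite('pics/w3b.png',cv2.resize(w['pixels'][y0:y0+150,x0:x0+200,::-1],(800,600),interpolation=cv2.INTER_CUBIC))
```

```text
t 6.3 pos [ 570.49 -293.28  308.65] ty 71.13 tilt [-0.0004  0.0005] q [ -1.  23.  30.  98. -13.  63. 104.] F [ 0.  -0.9 -0.9] T [ 0.    0.04 -0.01]
shift [-0.71 -0.52 -1.35] turn 0.13
254.25773511171136 77.92734585168732
154 2
```

View pics/w3b.png

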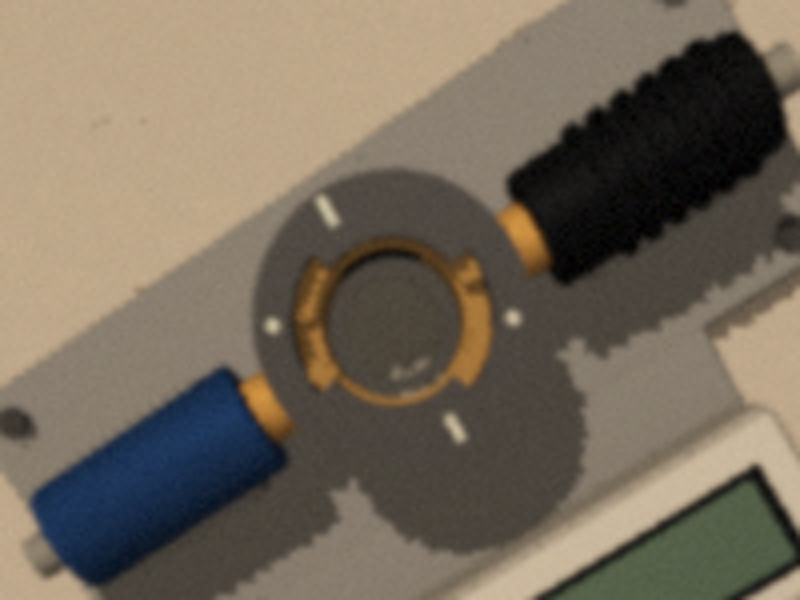

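The crop (origin 154,2, scale 4) shows the white dots at (273,326) and (513,318) and the bars at (328,211) and (456,428). Brass shows through both gaps, with dark marks at about (312,295)-(310,350) on the left and (470,280) on the right. I'll compute the meter pose and an angular brightness profile of the drum.

Run:
```python
from h import *
w=np.load('pics/w3.npz')
g=cv2.cvtColor(w['pixels'],cv2.COLOR_RGB2GRAY).astype(np.float32)
def cen(u,v,r=5):
    u,v=u/4+154-.375,v/4+2-.375; x0,y0=int(u)-r,int(v)-r; p=g[y0:y0+2*r+1,x0:x0+2*r+1]; m=np.clip(p-np.median(p)-25,0,None)
    Y,X=np.mgrid[0:2*r+1,0:2*r+1]; return (X*m).sum()/m.sum()+x0,(Y*m).sum()/m.sum()+y0
P=[px2w(w,*cen(*q),62) for q in((273,326),(513,318),(328,211),(456,428))]
for p in P: print(p.round(2))
c=sum(P)/4; print('centre',c.round(2),'mids',((P[0]+P[1])/2).round(2),((P[2]+P[3])/2).round(2))
a=lambda d:np.degrees(np.arctan2(d[1],d[0]))
print('dots',np.linalg.norm(P[0]-P[1])/2,a(P[1]-P[0]),'bars',np.linalg.norm(P[2]-P[3])/2,a(P[3]-P[2]))
yaw=(a(P[3]-P[2])); np.save('c.npy',[*c[:2],yaw])
S=dict(w); A=np.arange(0,360,3)
hsv=cv2.cvtColor(w['pixels'],cv2.COLOR_RGB2HSV)
pol=[]
for r in np.arange(17,26,.5):
    row=[]
    for t in A:
        q=w2px(S,[c[0]+r*np.cos(np.radians(t+yaw)),c[1]+r*np.sin(np.radians(t+yaw)),57.5]); row.append(q)
    q=np.array(row,np.float32); pol.append(cv2.remap(w['pixels'],q[None,:,0],q[None,:,1],cv2.INTER_LINEAR)[0])
pol=np.array(pol)
cv2.imwrite('pics/pol.png',cv2.resize(pol[::-1,:,::-1],(800,240),interpolation=cv2.INTER_NEAREST))
for nm,s in(('r20',6),('r22',10),('r23',12)):
    gg=pol[s].astype(int).sum(1)//3
    print(nm,{int(t):int(x) for t,x in zip(A,gg) if t<115 and t>9},'\n',{int(t):int(x) for t,x in zip(A,gg) if 189<t<295})
```

```text
[ 479.89 -297.5    62.  ]
[ 497.25 -240.76   62.  ]
[ 459.96 -275.24   62.  ]
[ 517.22 -262.01   62.  ]
centre [ 488.58 -268.88   62.  ] mids [ 488.57 -269.13   62.  ] [ 488.59 -268.62   62.  ]
dots 29.665729746851063 72.98273857758635 bars 29.383466450603343 13.014845864215815
r20 {12: 84, 15: 82, 18: 91, 21: 105, 24: 110, 27: 112, 30: 112, 33: 114, 36: 110, 39: 107, 42: 109, 45: 109, 48: 108, 51: 108, 54: 109, 57: 114, 60: 114, 63: 114, 66: 114, 69: 115, 72: 116, 75: 105, 78: 88, 81: 82, 84: 87, 87: 99, 90: 100, 93: 87, 96: 72, 99: 65, 102: 64, 105: 62, 108: 62, 111: 62, 114: 63} 
 {192: 65, 195: 61, 198: 63, 201: 78, 204: 97, 207: 98, 210: 88, 213: 97, 216: 95, 219: 96, 222: 100, 225: 102, 228: 105, 231: 107, 234: 99, 237: 81, 240: 66, 243: 77, 246: 96, 249: 95, 252: 92, 255: 96, 258: 96, 261: 99, 264: 106, 267: 110, 270: 111, 273: 112, 276: 111, 279: 101, 282: 82, 285: 69, 288: 68, 291: 70, 294: 72}
r22 {12: 70, 15: 69, 18: 82, 21: 102, 24: 113, 27: 113, 30: 113, 33: 114, 36: 112, 39: 113, 42: 114, 45: 114, 48: 115, 51: 114, 54: 114, 57: 113, 60: 114, 63: 113, 66: 115, 69: 114, 7
[... 379 characters left out ...]
 112, 276: 110, 279: 103, 282: 86, 285: 69, 288: 69, 291: 71, 294: 66}
r23 {12: 67, 15: 70, 18: 78, 21: 104, 24: 111, 27: 111, 30: 111, 33: 111, 36: 112, 39: 111, 42: 112, 45: 112, 48: 113, 51: 112, 54: 111, 57: 108, 60: 109, 63: 108, 66: 110, 69: 107, 72: 103, 75: 81, 78: 66, 81: 67, 84: 87, 87: 111, 90: 105, 93: 94, 96: 73, 99: 64, 102: 68, 105: 73, 108: 74, 111: 70, 114: 72} 
 {192: 73, 195: 72, 198: 63, 201: 63, 204: 61, 207: 62, 210: 60, 213: 63, 216: 61, 219: 62, 222: 60, 225: 61, 228: 62, 231: 70, 234: 75, 237: 66, 240: 55, 243: 56, 246: 54, 249: 52, 252: 51, 255: 55, 258: 56, 261: 63, 264: 75, 267: 96, 270: 105, 273: 105, 276: 97, 279: 90, 282: 81, 285: 71, 288: 70, 291: 69, 294: 68}
```

View pics/pol.png

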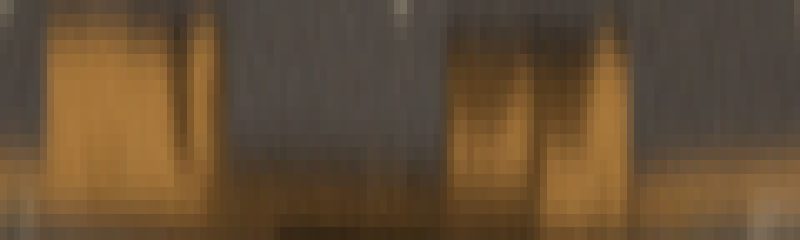

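The meter sits at (488.6,-268.9) with yaw 13.0°. The brightness edges put the drum slots at about 70.5° from the meter's +x: the first slot's upper edge is near 84°, the second slot's lower edge near 237°. That makes the world loading angle about 83.5°.

Run:
```python
from h import *
go(489,-269.3,205,83.5)
```

```text
t 6.35 pos [ 570.58 -293.39  308.84] ty 71.14 tilt [-0.0001  0.0004] q [ -1.  23.  30.  98. -13.  63. 104.] F [ 1.1  0.  -1. ] T [-0.01 -0.05 -0.04]
shift [ 84.96  -3.61 103.86] turn -12.36
```

Request:
jog_arm(commands=[{"fingers": 1,"x": 15,"y": -0.6,"z": 0,"turn": -2},{"fingers": 1,"x": 45,"y": -1.8,"z": 5,"turn": -6},{"fingers": 1,"x": 75,"y": -3,"z": 20,"turn": -11},{"fingers": 1,"x": 85,"y": -3.6,"z": 40,"turn": -12.4},{"fingers": 1,"x": 85,"y": -3.6,"z": 70,"turn": -12.4},{"fingers": 1,"x": 85,"y": -3.6,"z": 95,"turn": -12.4},{"fingers": 1,"x": 85,"y": -3.6,"z": 104,"turn": -12.4},{"fingers": 1,"x": 85,"y": -3.6,"z": 104,"turn": -12.4},{"fingers": 1,"x": 85,"y": -3.6,"z": 104,"turn": -12.4},{"fingers": 1,"x": 85,"y": -3.6,"z": 104,"turn": -12.4}])

```text
t: 7.6
ee_pos: [489.2, -270.4, 205.7]
ee_rot: [[-0.994, 0.113, 0.001], [0.113, 0.994, -0.0], [-0.001, -0.0, -1.0]]
ft_force: [-0.6, -0.1, -0.4]
gripper_width: 0.152
grasp_force: 58.6
```

Run:
```python
from h import *
go(489,-269.3,152,83.5)
```

```text
t 7.6 pos [ 489.16 -270.41  205.71] ty 83.5 tilt [ 0.0011 -0.0003] q [  1.  22.  26. 114. -13.  48. 118.] F [-0.6 -0.1 -0.4] T [ 0.01 -0.    0.04]
shift [ 0.34  1.1  53.71] turn -0.0
```

Request:
jog_arm(commands=[{"fingers": 1,"x": 0,"y": 0.5,"z": 15,"turn": 0},{"fingers": 1,"x": 0,"y": 1,"z": 30,"turn": 0},{"fingers": 1,"x": 0,"y": 1,"z": 44,"turn": 0},{"fingers": 1,"x": 0,"y": 1,"z": 51,"turn": 0},{"fingers": 1,"x": 0,"y": 1,"z": 53,"turn": 0},{"fingers": 1,"x": 0,"y": 1,"z": 53,"turn": 0},{"fingers": 1,"x": 0,"y": 1,"z": 53,"turn": 0}])

```text
t: 8.48
ee_pos: [489.2, -269.4, 152.3]
ee_rot: [[-0.994, 0.113, 0.001], [0.113, 0.994, -0.0], [-0.001, -0.0, -1.0]]
ft_force: [0.2, 0.7, -1.6]
gripper_width: 0.148
grasp_force: 58.6
```

Run:
```python
from h import *
go(489,-269.3,148,83.5)
```

```text
t 8.47 pos [ 489.21 -269.38  152.31] ty 83.49 tilt [ 0.0006 -0.0002] q [  3.  26.  24. 115. -16.  42. 120.] F [ 0.2  0.7 -1.6] T [ 0.04 -0.   -0.03]
shift [0.22 0.05 4.31] turn -0.01
```

Request:
jog_arm(commands=[{"fingers": 1,"x": 0.2,"y": 0,"z": 1,"turn": 0},{"fingers": 1,"x": 0.2,"y": 0,"z": 2,"turn": 0},{"fingers": 1,"x": 0.2,"y": 0,"z": 3,"turn": 0},{"fingers": 1,"x": 0.2,"y": 0,"z": 4,"turn": 0},{"fingers": 1,"x": 0.2,"y": 0,"z": 4,"turn": 0},{"fingers": 1,"x": 0.2,"y": 0,"z": 4,"turn": 0}])

```text
t: 9.22
ee_pos: [488.8, -269.3, 147.9]
ee_rot: [[-0.994, 0.113, 0.0], [0.113, 0.994, -0.0], [-0.0, -0.0, -1.0]]
ft_force: [0.2, -0.2, 0.2]
gripper_width: 0.151
grasp_force: 58.7
```

Request:
jog_arm(commands=[{"fingers": 1,"x": 0,"y": 0,"z": 0.7,"turn": 0},{"fingers": 1,"x": 0,"y": 0,"z": 1.4,"turn": 0},{"fingers": 1,"x": 0,"y": 0,"z": 2.1,"turn": 0},{"fingers": 1,"x": 0,"y": 0,"z": 2.8,"turn": 0},{"fingers": 1,"x": 0,"y": 0,"z": 2.8,"turn": 0},{"fingers": 1,"x": 0,"y": 0,"z": 2.8,"turn": 0}])

```text
t: 9.98
ee_pos: [489.0, -269.2, 145.2]
ee_rot: [[-0.994, 0.113, 0.0], [0.113, 0.994, -0.0], [-0.0, -0.0, -1.0]]
ft_force: [4.0, 1.4, -0.8]
gripper_width: 0.152
grasp_force: 58.7
```

Request:
jog_arm(commands=[{"fingers": 1,"x": 0,"y": 0,"z": 0.4,"turn": 0},{"fingers": 1,"x": 0,"y": 0,"z": 0.8,"turn": 0},{"fingers": 1,"x": 0,"y": 0,"z": 1.2,"turn": 0},{"fingers": 1,"x": 0,"y": 0,"z": 1.6,"turn": 0},{"fingers": 1,"x": 0,"y": 0,"z": 1.6,"turn": 0}])

```text
t: 10.6
ee_pos: [489.0, -269.3, 143.7]
ee_rot: [[-0.994, 0.113, 0.0], [0.113, 0.994, -0.0], [-0.0, -0.0, -1.0]]
ft_force: [4.5, 1.0, 4.9]
gripper_width: 0.153
grasp_force: 59.4
```

Run:
```python
from h import *
go(489,-269.3,141,83.5)
```

```text
t 10.6 pos [ 489.   -269.33  143.66] ty 83.49 tilt [ 0.0004 -0.0002] q [  3.  27.  24. 116. -16.  41. 121.] F [4.5 1.  4.9] T [ 0.27 -1.12 -0.03]
shift [0.   0.03 2.66] turn -0.01
```

Request:
jog_arm(commands=[{"fingers": 1,"x": -0.3,"y": 0,"z": 0.3,"turn": 0},{"fingers": 1,"x": -0.5,"y": 0,"z": 0.6,"turn": 0},{"fingers": 1,"x": -0.5,"y": 0,"z": 1,"turn": 0},{"fingers": 1,"x": -0.5,"y": 0,"z": 1,"turn": 0},{"fingers": 1,"x": -0.5,"y": 0,"z": 1,"turn": 0}])

```text
t: 11.22
ee_pos: [489.2, -269.4, 142.6]
ee_rot: [[-0.994, 0.113, -0.0], [0.113, 0.994, 0.0], [0.0, 0.0, -1.0]]
ft_force: [3.4, 1.7, 6.6]
gripper_width: 0.15
grasp_force: 59.6
```

Run:
```python
from h import *
go(489,-269.3,141,83.5)
```

```text
t 11.22 pos [ 489.16 -269.37  142.56] ty 83.48 tilt [-0.0002  0.    ] q [  3.  27.  24. 116. -16.  41. 121.] F [3.4 1.7 6.6] T [ 0.31 -0.71 -0.05]
shift [0.17 0.05 1.56] turn -0.02
```

Request:
jog_arm(commands=[{"fingers": 1,"x": -0.3,"y": 0.1,"z": 0.4,"turn": 0},{"fingers": 1,"x": -0.6,"y": 0.2,"z": 0.8,"turn": 0},{"fingers": 1,"x": -0.6,"y": 0.2,"z": 1.2,"turn": 0},{"fingers": 1,"x": -0.6,"y": 0.2,"z": 1.2,"turn": 0},{"fingers": 1,"x": -0.6,"y": 0.2,"z": 1.2,"turn": 0}])

```text
t: 11.85
ee_pos: [489.4, -269.4, 141.3]
ee_rot: [[-0.994, 0.114, -0.001], [0.114, 0.994, 0.0], [0.001, 0.0, -1.0]]
ft_force: [1.4, -0.0, 7.0]
gripper_width: 0.153
grasp_force: 59.8
```

Run:
```python
from h import *
go(489,-269.3,141,83.5)
```

```text
t 11.85 pos [ 489.36 -269.37  141.28] ty 83.47 tilt [-0.001   0.0001] q [  3.  27.  24. 116. -16.  40. 121.] F [ 1.4 -0.   7. ] T [ 0.2  -0.08 -0.02]
shift [0.37 0.03 0.28] turn -0.03
```

Request:
jog_arm(commands=[{"fingers": 1,"x": -0.2,"y": 0,"z": 0.3,"turn": 0},{"fingers": 1,"x": -0.2,"y": 0,"z": 0.7,"turn": 0},{"fingers": 1,"x": -0.2,"y": 0,"z": 0.7,"turn": 0},{"fingers": 1,"x": -0.2,"y": 0,"z": 0.7,"turn": 0}])

```text
t: 12.35
ee_pos: [489.5, -269.4, 140.6]
ee_rot: [[-0.994, 0.114, -0.001], [0.114, 0.994, 0.0], [0.001, 0.0, -1.0]]
ft_force: [0.2, 0.5, 8.0]
gripper_width: 0.149
grasp_force: 60.0
```

Run:
```python
from h import *
go(489.3,-269.3,140.7,13)
```

```text
t 12.35 pos [ 489.46 -269.37  140.61] ty 83.47 tilt [-0.0011  0.0002] q [  4.  27.  24. 116. -16.  40. 121.] F [0.2 0.5 8. ] T [0.25 0.07 0.01]
shift [ 0.16  0.05 -0.09] turn 70.47
```

Request:
jog_arm(commands=[{"fingers": 1,"x": 0,"y": 0,"z": 0,"turn": 2},{"fingers": 1,"x": 0,"y": 0,"z": 0,"turn": 5},{"fingers": 1,"x": 0,"y": 0,"z": 0,"turn": 8},{"fingers": 1,"x": 0,"y": 0,"z": 0,"turn": 12},{"fingers": 1,"x": 0,"y": 0,"z": 0,"turn": 16},{"fingers": 1,"x": 0,"y": 0,"z": 0,"turn": 20},{"fingers": 1,"x": 0,"y": 0,"z": 0,"turn": 20}])

```text
t: 13.22
ee_pos: [489.8, -269.8, 140.7]
ee_rot: [[-0.894, 0.448, -0.0], [0.448, 0.894, -0.001], [-0.0, -0.001, -1.0]]
ft_force: [2.7, -3.0, 6.2]
gripper_width: 0.15
grasp_force: 59.7
```

Run:
```python
from h import *
go(489.3,-269.3,140.6,13)
```

```text
t 13.22 pos [ 489.79 -269.81  140.67] ty 63.4 tilt [-0.0004 -0.0008] q [ -1.  28.  29. 116. -20.  41. 104.] F [ 2.7 -3.   6.2] T [-0.51 -0.41  0.05]
shift [0.66 0.23 0.07] turn 50.4
```

Request:
jog_arm(commands=[{"fingers": 1,"x": -0.2,"y": -0.1,"z": 0.2,"turn": 4},{"fingers": 1,"x": -0.4,"y": -0.1,"z": 0.3,"turn": 9},{"fingers": 1,"x": -0.4,"y": -0.1,"z": 0.3,"turn": 14},{"fingers": 1,"x": -0.4,"y": -0.1,"z": 0.3,"turn": 19},{"fingers": 1,"x": -0.4,"y": -0.1,"z": 0.3,"turn": 24},{"fingers": 1,"x": -0.4,"y": -0.1,"z": 0.3,"turn": 28},{"fingers": 1,"x": -0.4,"y": -0.1,"z": 0.3,"turn": 28}])

```text
t: 14.1
ee_pos: [489.4, -270.0, 140.3]
ee_rot: [[-0.579, 0.815, -0.002], [0.815, 0.579, -0.0], [0.001, -0.001, -1.0]]
ft_force: [-2.4, -1.4, 9.1]
gripper_width: 0.151
grasp_force: 60.1
```

Run:
```python
from h import *
go(489.3,-269.3,140.6,13)
```

```text
t 14.1 pos [ 489.41 -270.02  140.29] ty 35.38 tilt [-0.0016 -0.0003] q [ -6.  30.  36. 116. -26.  42.  82.] F [-2.4 -1.4  9.1] T [-0.35  0.51 -0.  ]
shift [ 0.65  0.33 -0.31] turn 22.38
```

Request:
jog_arm(commands=[{"fingers": 1,"x": 0.2,"y": -0.2,"z": -0.1,"turn": 4},{"fingers": 1,"x": 0.2,"y": -0.2,"z": -0.1,"turn": 8},{"fingers": 1,"x": 0.2,"y": -0.2,"z": -0.1,"turn": 12},{"fingers": 1,"x": 0.2,"y": -0.2,"z": -0.1,"turn": 16},{"fingers": 1,"x": 0.2,"y": -0.2,"z": -0.1,"turn": 19},{"fingers": 1,"x": 0.2,"y": -0.2,"z": -0.1,"turn": 19}])

```text
t: 14.85
ee_pos: [489.0, -270.0, 140.3]
ee_rot: [[-0.282, 0.959, -0.002], [0.959, 0.282, -0.0], [0.0, -0.002, -1.0]]
ft_force: [-2.7, -2.0, 8.4]
gripper_width: 0.146
grasp_force: 60.0
```

Run:
```python
from h import *
go(489.3,-269.3,140.6,13)
```

```text
t 14.85 pos [ 489.   -269.96  140.3 ] ty 16.39 tilt [-0.0019 -0.0002] q [ -9.  32.  41. 116. -30.  43.  67.] F [-2.7 -2.   8.4] T [-0.34  0.62 -0.01]
shift [ 0.55  0.47 -0.3 ] turn 3.39
```

Request:
jog_arm(commands=[{"fingers": 1,"x": 0,"y": -0.1,"z": 0,"turn": 1},{"fingers": 1,"x": 0,"y": -0.1,"z": 0,"turn": 2},{"fingers": 1,"x": 0,"y": -0.1,"z": 0,"turn": 3},{"fingers": 1,"x": 0,"y": -0.1,"z": 0,"turn": 4},{"fingers": 1,"x": 0,"y": -0.1,"z": 0,"turn": 4}])

```text
t: 15.48
ee_pos: [488.9, -270.0, 140.3]
ee_rot: [[-0.215, 0.977, -0.002], [0.977, 0.215, -0.0], [0.0, -0.002, -1.0]]
ft_force: [-2.9, -1.2, 8.3]
gripper_width: 0.151
grasp_force: 59.9
```

Run:
```python
from h import *
go(489.3,-269.3,140.6,13)
```

```text
t 15.47 pos [ 488.92 -269.97  140.34] ty 12.43 tilt [-0.0017 -0.0001] q [-10.  32.  42. 116. -31.  43.  64.] F [-2.9 -1.2  8.3] T [-0.27  0.59  0.12]
shift [ 0.57  0.51 -0.26] turn -0.57
```

Request:
jog_arm(commands=[{"fingers": 1,"x": 0,"y": 0,"z": 0,"turn": 0.5},{"fingers": 1,"x": 0,"y": 0,"z": 0,"turn": 1},{"fingers": 1,"x": 0,"y": 0,"z": 0,"turn": 1.5},{"fingers": 1,"x": 0,"y": 0,"z": 0,"turn": 1.5}])

```text
t: 15.98
ee_pos: [488.8, -270.0, 140.3]
ee_rot: [[-0.19, 0.982, -0.002], [0.982, 0.19, 0.0], [0.0, -0.002, -1.0]]
ft_force: [-2.7, -1.2, 8.2]
gripper_width: 0.146
grasp_force: 59.9
```

Run:
```python
from h import *
go(489.3,-269.3,140.6,13)
```

```text
t 15.97 pos [ 488.84 -269.96  140.31] ty 10.94 tilt [-0.0018  0.    ] q [-10.  32.  43. 116. -32.  43.  63.] F [-2.7 -1.2  8.2] T [-0.25  0.59  0.11]
shift [ 0.56  0.57 -0.29] turn -2.06
```

Request:
jog_arm(commands=[{"fingers": 1,"x": 0,"y": 0,"z": 0,"turn": 0.5},{"fingers": 1,"x": 0,"y": 0,"z": 0,"turn": 1},{"fingers": 1,"x": 0,"y": 0,"z": 0,"turn": 1.5},{"fingers": 1,"x": 0,"y": 0,"z": 0,"turn": 1.5}])

```text
t: 16.48
ee_pos: [488.8, -270.0, 140.3]
ee_rot: [[-0.164, 0.986, -0.002], [0.986, 0.164, -0.0], [0.0, -0.002, -1.0]]
ft_force: [-2.2, -1.5, 7.9]
gripper_width: 0.149
grasp_force: 60.0
```

Run:
```python
from h import *
go(489.3,-269.3,140.6,13)
```

```text
t 16.48 pos [ 488.83 -270.03  140.33] ty 9.45 tilt [-0.0019 -0.0001] q [-11.  32.  43. 116. -32.  43.  61.] F [-2.2 -1.5  7.9] T [-0.33  0.64  0.36]
shift [ 0.64  0.58 -0.27] turn -3.55
```

Request:
jog_arm(commands=[{"fingers": 1,"x": 0,"y": 0,"z": 0,"turn": 0.3},{"fingers": 1,"x": 0,"y": 0,"z": 0,"turn": 0.5},{"fingers": 1,"x": 0,"y": 0,"z": 0,"turn": 0.5}])

```text
t: 16.85
ee_pos: [488.8, -270.0, 140.3]
ee_rot: [[-0.156, 0.988, -0.002], [0.988, 0.156, -0.0], [0.0, -0.002, -1.0]]
ft_force: [-3.3, -2.0, 7.4]
gripper_width: 0.154
grasp_force: 60.1
```

Run:
```python
from h import *
go(489.3,-269.3,140.6,13)
```

```text
t 16.85 pos [ 488.83 -270.01  140.31] ty 8.96 tilt [-0.0019 -0.0001] q [-11.  32.  43. 116. -32.  44.  61.] F [-3.3 -2.   7.4] T [-0.36  0.68  0.51]
shift [ 0.63  0.57 -0.29] turn -4.04
```

The stop is felt: torque rose from 0.11 to 0.51 N m. I'll back off the twist slightly and let it rise.

Request:
jog_arm(commands=[{"fingers": 1,"x": 0,"y": 0,"z": 0,"turn": -1},{"fingers": 1,"x": 0,"y": 0,"z": 0,"turn": -1.7},{"fingers": 1,"x": 0.2,"y": 0,"z": -0.5,"turn": -1.7},{"fingers": 1,"x": 0.2,"y": 0,"z": -1,"turn": -1.7},{"fingers": 1,"x": 0.2,"y": 0,"z": -1.5,"turn": -1.7},{"fingers": 1,"x": 0.2,"y": 0,"z": -2,"turn": -1.7},{"fingers": 1,"x": 0.2,"y": 0,"z": -2,"turn": -1.7}])

```text
t: 17.73
ee_pos: [489.0, -269.8, 142.2]
ee_rot: [[-0.185, 0.983, -0.002], [0.983, 0.185, -0.0], [-0.0, -0.002, -1.0]]
ft_force: [-4.2, -4.4, 2.9]
gripper_width: 0.145
grasp_force: 59.1
```

Run:
```python
from h import *
go(489.3,-269.3,143.1,11)
```

```text
t 17.73 pos [ 489.01 -269.76  142.18] ty 10.64 tilt [-0.0016 -0.0004] q [-11.  32.  43. 116. -31.  44.  62.] F [-4.2 -4.4  2.9] T [-1.07  0.97  0.09]
shift [ 0.4   0.37 -0.92] turn -0.36
```

Request:
jog_arm(commands=[{"fingers": 1,"x": -0.3,"y": -0.4,"z": -0.3,"turn": 0},{"fingers": 1,"x": -0.4,"y": -0.5,"z": -0.7,"turn": 0},{"fingers": 1,"x": -0.4,"y": -0.5,"z": -0.7,"turn": 0},{"fingers": 1,"x": -0.4,"y": -0.5,"z": -0.7,"turn": 0}])

```text
t: 18.23
ee_pos: [489.4, -269.8, 143.1]
ee_rot: [[-0.185, 0.983, -0.0], [0.983, 0.185, 0.0], [0.0, -0.0, -1.0]]
ft_force: [-4.0, -3.3, 2.0]
gripper_width: 0.15
grasp_force: 59.1
```

Run:
```python
from h import *
go(489.3,-269.3,143.1,11)
```

```text
t 18.23 pos [ 489.39 -269.77  143.08] ty 10.68 tilt [-0.0004  0.0001] q [-11.  32.  43. 116. -31.  44.  62.] F [-4.  -3.3  2. ] T [-0.68  1.04  0.11]
shift [ 0.48 -0.   -0.02] turn -0.32
```

Request:
jog_arm(commands=[{"fingers": 0.7,"x": 0,"y": 0,"z": 0,"turn": 0},{"fingers": 0.5,"x": 0,"y": 0,"z": 0,"turn": 0},{"fingers": 0.2,"x": 0,"y": 0,"z": 0,"turn": 0},{"fingers": 0,"x": 0,"y": 0,"z": 0,"turn": 0},{"fingers": 0,"x": 0,"y": 0,"z": 0,"turn": 0},{"fingers": 0,"x": 0,"y": 0,"z": 0,"turn": 0}])

```text
t: 18.98
ee_pos: [489.6, -269.7, 143.1]
ee_rot: [[-0.186, 0.983, -0.0], [0.983, 0.186, -0.0], [-0.0, -0.0, -1.0]]
ft_force: [0.3, -0.1, -0.7]
gripper_width: 0.996
grasp_force: 0.0
```

Request:
jog_arm(commands=[{"fingers": 0,"x": 0,"y": 0,"z": -10,"turn": 0},{"fingers": 0,"x": 0,"y": 0,"z": -35,"turn": 0},{"fingers": 0,"x": 0,"y": 0,"z": -70,"turn": 0},{"fingers": 0,"x": -20,"y": 0,"z": -105,"turn": 0},{"fingers": 0,"x": -45,"y": 0,"z": -130,"turn": 0},{"fingers": 0,"x": -50,"y": 0,"z": -140,"turn": 0},{"fingers": 0,"x": -50,"y": 0,"z": -140,"turn": 0},{"fingers": 0,"x": -50,"y": 0,"z": -140,"turn": 0},{"fingers": 0,"x": -50,"y": 0,"z": -140,"turn": 0}])

```text
t: 20.1
ee_pos: [498.7, -318.1, 282.3]
ee_rot: [[-0.186, 0.983, -0.001], [0.983, 0.186, 0.001], [0.001, -0.001, -1.0]]
ft_force: [-0.3, -0.3, 0.7]
gripper_width: 1.003
grasp_force: 0.0
```

Run:
```python
from h import *
go(489.3,-269.3,143.1,11)
w=snap('wrist','w4')
u,v=w2px(w,[488.6,-268.9,80]);print(u,v)
x0,y0=int(min(max(u-100,0),312)),int(min(max(v-75,0),234));print(x0,y0)
cv2.imwrite('pics/w4b.png',cv2.resize(w['pixels'][y0:y0+150,x0:x0+200,::-1],(800,600),interpolation=cv2.INTER_CUBIC))
```

```text
t 20.1 pos [ 498.71 -318.07  282.3 ] ty 10.73 tilt [-0.0013  0.0006] q [-13.  25.  51. 106. -22.  60.  58.] F [-0.3 -0.3  0.7] T [-0.02 -0.02 -0.04]
shift [ 4.9550e+01 -1.0000e-02  1.3924e+02] turn -0.27
254.37817076990493 122.80062544858944
154 47
```

View pics/w4b.png

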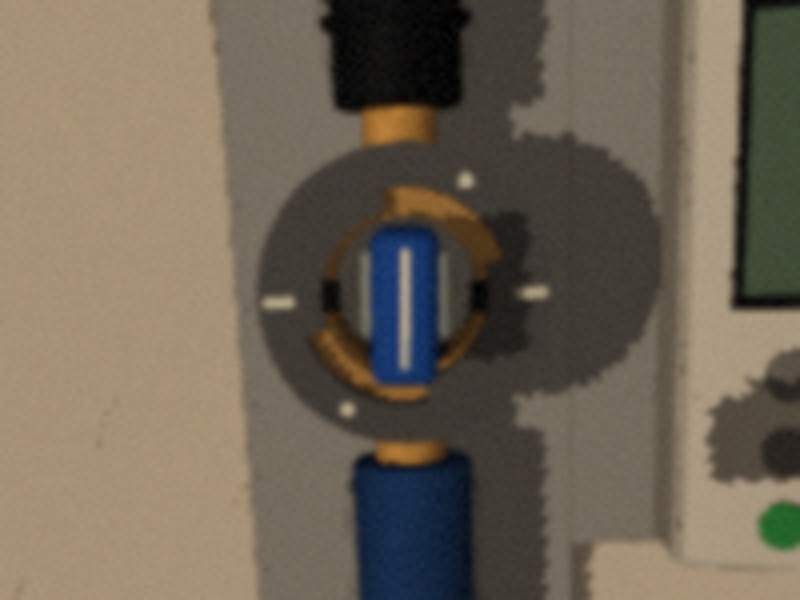

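The crop (origin 154,47) shows the cell seated. The grip stripe runs (405,250)-(405,370), the lugs are at (331,295) and (479,295) level with the bars at (278,302) and (534,292), and the grip lies along the light path. I'll check the angle numerically.

Run:
```python
from h import *
w=np.load('pics/w4.npz');im=w['pixels'];g=im.astype(int).sum(2)/3
a=lambda d:np.degrees(np.arctan2(d[1],d[0]))
pts=[]
for r in range(int(47+258/4),int(47+362/4)):
    xs=np.arange(249,262);m=np.clip(im[r,249:262,0].astype(float)-60,0,None);pts.append(((xs*m).sum()/m.sum(),r))
p=np.array(pts);f=np.polyfit(p[:,1],p[:,0],1);print('stripe fit',f,np.std(p[:,0]-np.polyval(f,p[:,1])))
P=[px2w(w,np.polyval(f,r),r,90+0) [:2] for r in(112,137)]
print('cell y dir ->yaw',a(P[0]-P[1])-90)
def cen(u,v,r=5):
    u,v=u/4+154,v/4+47;x0,y0=int(u)-r,int(v)-r;q=g[y0:y0+2*r+1,x0:x0+2*r+1];m=np.clip(q-np.median(q)-25,0,None)
    Y,X=np.mgrid[0:2*r+1,0:2*r+1];return (X*m).sum()/m.sum()+x0,(Y*m).sum()/m.sum()+y0
B=[px2w(w,*cen(*q),62)[:2] for q in((278,302),(534,292))];D=[px2w(w,*cen(*q),62)[:2] for q in((347,409),(465,181))]
print('bars',a(B[1]-B[0]),'dots-60',a(D[1]-D[0])-60,'centre',sum(B)/2,sum(D)/2)
print('grip top if z=95',px2w(w,np.polyval(f,124.5),47+310/4,95))
```

```text
stripe fit [-4.79915683e-03  2.55374541e+02] 0.031041363270403566
cell y dir ->yaw 10.454551464266515
bars 12.95598436307473 dots-60 12.725426239266923 centre [ 489.30841799 -268.55030086] [ 488.59916663 -269.23185468]
grip top if z=95 [ 488.97619762 -268.95180824   95.        ]
```

The cell is locked but about 2.4° clockwise of square, inside the notch play. I'll regrip gently and centre it.

Request:
jog_arm(commands=[{"fingers": 0,"x": 20,"y": 0,"z": 15,"turn": 0.2},{"fingers": 0,"x": 45,"y": 0,"z": 40,"turn": 0.2},{"fingers": 0,"x": 50,"y": -0.3,"z": 80,"turn": 0.2},{"fingers": 0,"x": 50,"y": -0.3,"z": 115,"turn": 0.2},{"fingers": 0,"x": 50,"y": -0.3,"z": 134,"turn": 0.2},{"fingers": 0,"x": 50,"y": -0.3,"z": 139,"turn": 0.2},{"fingers": 0,"x": 50,"y": -0.3,"z": 139,"turn": 0.2},{"fingers": 0,"x": 50,"y": -0.3,"z": 139,"turn": 0.2},{"fingers": 0,"x": 50,"y": -0.3,"z": 139,"turn": 0.2}])

```text
t: 21.28
ee_pos: [489.6, -269.9, 144.8]
ee_rot: [[-0.182, 0.983, 0.001], [0.983, 0.182, -0.0], [-0.0, 0.001, -1.0]]
ft_force: [0.3, -0.1, 0.8]
gripper_width: 0.999
grasp_force: 0.0
```

Request:
jog_arm(commands=[{"fingers": 1,"x": 0,"y": 0,"z": 0,"turn": 0},{"fingers": 1,"x": 0,"y": 0,"z": 0,"turn": 0},{"fingers": 1,"x": 0,"y": 0,"z": 0,"turn": 0},{"fingers": 1,"x": 0,"y": 0,"z": 0,"turn": 0},{"fingers": 1,"x": 0,"y": 0,"z": 0,"turn": 0},{"fingers": 1,"x": 0,"y": 0,"z": 0,"turn": 0},{"fingers": 1,"x": 0,"y": 0,"z": 0,"turn": 0},{"fingers": 1,"x": 0,"y": 0,"z": 0,"turn": 0}])

```text
t: 22.28
ee_pos: [489.3, -269.9, 144.1]
ee_rot: [[-0.182, 0.983, -0.0], [0.983, 0.182, -0.0], [-0.0, -0.0, -1.0]]
ft_force: [-0.5, 0.3, 1.9]
gripper_width: 0.151
grasp_force: 60.7
```

```bash
python3 -c "
from h import *
go(489.6,-269.7,143.1,12.8)"
```

```text
t 22.27 pos [ 489.3  -269.85  144.13] ty 10.49 tilt [-0.     -0.0001] q [-11.  32.  43. 116. -32.  44.  62.] F [-0.5  0.3  1.9] T [-0.06  0.06  0.05]
shift [0.1  0.32 1.03] turn -2.31
```

Request:
jog_arm(commands=[{"fingers": 1,"x": 0,"y": 0,"z": 0,"turn": -0.7},{"fingers": 1,"x": 0,"y": 0,"z": 0,"turn": -1.4},{"fingers": 1,"x": 0,"y": 0,"z": 0,"turn": -2},{"fingers": 1,"x": 0,"y": 0,"z": 0,"turn": -2}])

```text
t: 22.78
ee_pos: [489.4, -269.8, 144.2]
ee_rot: [[-0.216, 0.976, 0.0], [0.976, 0.216, 0.0], [-0.0, 0.0, -1.0]]
ft_force: [-0.6, -0.1, 2.1]
gripper_width: 0.152
grasp_force: 61.0
```

```bash
python3 -c "
from h import *
go(489.6,-269.7,143.1,12.8)"
```

```text
t 22.77 pos [ 489.36 -269.8   144.17] ty 12.5 tilt [0.0001 0.    ] q [-10.  32.  43. 116. -31.  44.  64.] F [-0.6 -0.1  2.1] T [-0.02 -0.05 -0.07]
shift [0.05 0.26 1.07] turn -0.3
```

It turned freely within the notch. I'll release, retreat and check.

Request:
jog_arm(commands=[{"fingers": 0.7,"x": 0,"y": 0,"z": 0,"turn": 0},{"fingers": 0.5,"x": 0,"y": 0,"z": 0,"turn": 0},{"fingers": 0.2,"x": 0,"y": 0,"z": 0,"turn": 0},{"fingers": 0,"x": 0,"y": 0,"z": 0,"turn": 0},{"fingers": 0,"x": 0,"y": 0,"z": 0,"turn": 0},{"fingers": 0,"x": 0,"y": 0,"z": 0,"turn": 0}])

```text
t: 23.52
ee_pos: [489.3, -269.8, 144.1]
ee_rot: [[-0.216, 0.976, -0.0], [0.976, 0.216, -0.0], [-0.0, -0.0, -1.0]]
ft_force: [0.5, -0.0, 0.4]
gripper_width: 1.0
grasp_force: 0.0
```

Request:
jog_arm(commands=[{"fingers": 0,"x": 0,"y": 0,"z": -10,"turn": 0},{"fingers": 0,"x": 0,"y": 0,"z": -35,"turn": 0},{"fingers": 0,"x": 0,"y": 0,"z": -70,"turn": 0},{"fingers": 0,"x": -20,"y": 0,"z": -105,"turn": 0},{"fingers": 0,"x": -45,"y": 0,"z": -130,"turn": 0},{"fingers": 0,"x": -50,"y": 0,"z": -139,"turn": 0},{"fingers": 0,"x": -50,"y": 0,"z": -139,"turn": 0},{"fingers": 0,"x": -50,"y": 0,"z": -139,"turn": 0},{"fingers": 0,"x": -50,"y": 0,"z": -139,"turn": 0}])

```text
t: 24.65
ee_pos: [500.0, -317.8, 282.4]
ee_rot: [[-0.217, 0.976, -0.001], [0.976, 0.217, 0.001], [0.001, -0.001, -1.0]]
ft_force: [-0.1, -1.1, 0.2]
gripper_width: 1.001
grasp_force: 0.0
```

Run:
```python
from h import *
w=snap('wrist','w5');im=w['pixels']
a=lambda d:np.degrees(np.arctan2(d[1],d[0]))
pts=[]
for r in range(112,137):
    xs=np.arange(249,262);m=np.clip(im[r,249:262,0].astype(float)-60,0,None);pts.append(((xs*m).sum()/m.sum(),r))
p=np.array(pts);f=np.polyfit(p[:,1],p[:,0],1)
P=[px2w(w,np.polyval(f,r),r,95)[:2] for r in(112,137)]
print('cell yaw',a(P[0]-P[1])-90,np.std(p[:,0]-np.polyval(f,p[:,1])),px2w(w,np.polyval(f,124.5),124.5,95))
go(489,-269,143,12.9)
```

```text
cell yaw 12.493968313818868 0.01912552018289559 [ 488.86068795 -268.98489419   95.        ]
t 24.7 pos [ 499.99 -317.99  282.49] ty 12.52 tilt [-0.0011  0.0004] q [-12.  25.  51. 106. -22.  60.  60.] F [-0.3 -0.3  1. ] T [-0.01 -0.04  0.  ]
shift [5.0120e+01 2.0000e-02 1.3952e+02] turn -0.38
```

The cell is now at 12.5° against the meter's 12.9°, which is square. The arm is clear, so I'm handing in.

```bash
python3 -c "
from workcell import *
print(finish_job())"
```

```text
the job is handed in; nothing more can be done
None
```

The job is handed in at about 25 s: the clear cell is locked in the meter's socket, its clear faces within about 0.5° of square to the light path, with the amber cell left in the rack and the arm clear of everything; no score came back.

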